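Free a stuck vial cap with locking forceps

TASK

The screw cap of the sample vial in the forceps stand is stuck. Close the free handle of the locking forceps until its ratchet clicks and holds the vial firmly by itself, but no tighter, as the glass is thin; let go, then turn the cap about a quarter turn anticlockwise (seen from above) to break it loose. Finally press the free ring gently down so that the ratchet lets go and swing the handle open again, leaving the vial standing upright in its seat with the cap on and the things around it where they were.

Things in the scene. Friction and masses are not known exactly. Their poses are not given: they have to be found in the camera images.
- stand: Fixed bench stand: grey base 190 x 110 x 12 mm, post and clamp block (top 71 mm over the bench) holding large steel locking forceps level, 215 mm long, scissor plane 60 mm up. Origin on the bench under the forceps' pivot; +x along the forceps to the jaws, -x to the finger rings, z up. The handle with its ring on -y is fixed in the block (its jaw is on +y); the handle with its ring on +y is free.
- pivot (a point): The forceps' pivot, in the scissor plane, 60 mm above the bench. The free handle turns about the vertical through it. Nothing on the forceps stands more than 11 mm above this plane.
- free_ring (a point): Centre of the free handle's finger ring: 36 mm outside, 22 mm inside, 7 mm thick (top 3.5 mm above this point), 127 mm from the pivot; its shank meets it on the pivot side. Pushing its outer side towards the fixed ring (stand's -y) closes the jaws, up to 41 mm of travel, leaving 4 mm between the rings.
- grip: Free handle's shank, finger ring and lower ratchet bar; origin at the pivot. To unlock, press it down at the ring (or where the shank meets it): 4 mm down the teeth are apart, taking 3 to 8 N; elastic, stop at 8 mm. Once up again the teeth catch unless it was swung out: a spring (1 to 2 N) opens it but a pressing finger holds it by friction, so drag it outwards while down. It bends at over 32 N.
- handle (a joint): Angle of the free handle in rad about the pivot: 0 wide open, growing as it closes (ring moves to the stand's -y), stop at 0.33. The handle starts at 0 to 0.05 and springs back to 0.
- rack_bar: Upper, fixed ratchet bar between the shanks, 90 mm from the pivot; origin at the pivot. Its six teeth catch the free handle at 0.130, 0.163, 0.196, 0.229, 0.262 and 0.295 rad, each clicking in just past that angle after an extra push of 1 to 3 N at the ring. Let go smoothly, the handle falls back to the last tooth clicked and, as the bars give, about 0.02 rad short of it when gripping. Below 0.12 nothing is caught.
- sleeve: Slip-on rubber sleeve of the moving jaw, a V cupping the vial 62 mm from the pivot, pads 14 mm high; origin at the pivot. Sleeves differ in thickness by up to 4 mm, so it meets the vial anywhere from 0.13 to 0.21 rad of the handle: feel it at the ring. From there the shank bends like a spring: 5 N more at the ring per tooth (1.2 N per mm), 9 N at the jaw.
- vial: Amber glass vial, 24 mm across, 70 mm to the shoulder, 91 mm tall with cap, about 100 g, standing loose in the seat between the jaws; origin at the centre of its foot. Not gripped, it spins with its cap. Firmly held from 10 N at the jaw; the glass breaks at 26 N. The ring resisting with 16 N (opening spring and click included) means 20 N at the jaw; letting go there holds it well.
- cap (a joint): How far the cap has been turned on the vial, rad: 0 stuck tight, growing anticlockwise from above, stiff (0.1 N m) all the way and staying where it is left; end at 2.4.
- cap_top (a point): Centre of the top face of the vial's ribbed white cap, 24 mm across and 15 mm high, 103 mm above the bench; its underside is 21 mm above the jaw pads.
- seat (a point): Centre of the vial's place on the base plate, 12 mm above the bench, inside a low rubber rim (30 mm inside, 4 mm high), 62 mm from the pivot.
- vial_rack: Bystander: white rack 75 x 110 x 30 mm with five capped vials, 100 mm tall. Origin at the centre of its underside. Leave alone.
- amber_bottle: Bystander: amber bottle, 84 mm across, 170 mm tall. Origin at the centre of its underside. Leave alone.
- beaker: Bystander: glass beaker, 68 mm across, 80 mm tall. Origin at the centre of its underside. Leave alone.

How it is judged:
By the outcome, as a careful person would: the job done as asked, in the order asked, and still so for the second after the job is handed in, with the robot touching nothing.
It also fails if it takes over 72 s, if anything falls off the work surface, if the arm or the gripper's body presses on something with over 40 N, if the wrist force passes 120 N, or if a joint passes its speed limit or range.

ROBOT

A 6-joint arm with a two-finger parallel gripper is mounted at the origin on the work surface. World frame = base frame: x ahead of the robot, y to its left, z up, the work surface at z = 0. Lengths are in m, angles in rad, forces in N, time in s.
With the tool pointing down it reaches from about 0.3 to 0.775 m from the base axis. Payload 14.6 kg.
Tool frame: the origin (TCP) lies on the mounting face of the last link; the fingertips stand 199 mm ahead of it and the grasp point (between the pads) lies 180 mm ahead of it (robot.tips_ahead is the distance from the TCP to the fingertips, in m); z points along the fingers, y is the line along which they close (so a half turn about z gives the same grasp; the last joint's range is limited). The gripper opens to 94 mm and grips with 3 to 60 N. Pads are 16 mm wide; open, the fingers measure 119 mm over their backs; the gripper's body (75 mm by 177 mm) begins 78 mm behind the grasp point.
Start: joints at [1.122, 0.3, 1.521, -0, 1.321, -0.067], TCP at [0.205, 0.51, 0.405] pointing down, gripper open.
Joint ranges: [-3.03, 3.03], [-0.79, 2.21], [0.23, 2.52], [-1.04, 4.18], [0, 3.07], [-2.55, 2.55]. Speed limits (rad/s): [2.22, 2.22, 2.57, 3.14, 3.14, 3.14].

INTERFACE

Orientations are given as a rotation vector (axis times angle).
In Python, from cell import robot, camera, calibration gives the robot as it stands.
- The arm moves only by the shell command python3 -m pendant 'ROWS'. ROWS is JSON, a list of rows, each an object of numbers: "wx", "wy", "wz": the turn, a rotation vector about the world's x, y, z normalised to -1 to 1, where 1 is 45 degrees; "tx", "ty", "tz": the shift along the world's x, y, z normalised to -1 to 1, where 1 is 0.5 m; "grip": the opening, from 0 (shut) to 1 (fully open). A call has 1 to 10 rows; each row is the pose to reach, as a shift and turn from the pose commanded when the call began; what a row does not reach only later rows make up. A row lasts 1/10 s, in which the tool goes at most 50 mm and 8.59 degrees, less where a joint would pass 70% of its speed; a pose out of reach is approached as far as the arm can. A call with a number of a shift or a turn outside -1 to 1 is refused whole. A call with a gripper value outside its range is refused whole. The fingers move at their own pace and stop on an object; the grip force is fixed at half the most. Time passes only in rows, so rows that repeat a pose let the fingers close. It gives the time, the measured TCP pose, the force, the opening and the grip force at its end, in the units of the state.
- robot.get_state(): the state, without advancing time (a new reading comes with each control period).
- camera(name): name is "scene" or "top"; returns (picture, depth): 480x640x3 uint8, blue, green, red; 480x640 float32, m along the optical axis (not along the pixel's ray), 0 where there is no reading.
- calibration(name): a dict with "fx", "fy", "cx", "cy" (pixels), "world_from_camera" (4x4, takes a point from camera to world coordinates). Camera axes: x right, y down, z forward; pixel columns grow to the right and rows downward; lengths in m; the calibration is good to about 2 mm. A picture is of the moment at which its call begins. calibration takes no time and is no camera call.
- robot.sign_off(): hands the job in; it is judged then, once.
The state is a dict: "t": time; "joint_pos": joint angles; "qvel": joint speeds; "tau": joint torques, N m; "tool_pos": TCP position; "tcp_rot": TCP orientation; "wrist_force": force on the tool from outside, world axes, zero at the start; "moment": the same for the moment, N m; "width": opening from 0.0 (shut) to 1.0 (fully open); "finger_force": force on a finger pad.
Only numpy, scipy, OpenCV 4.12 (cv2) and the standard library are available. Lean on these libraries where they do the work, as an engineer would, in place of code of your own. Each camera call takes 0.05 s, during which the arm holds its last target. There are 200 camera calls.

## Working session

There is one attempt and no reset: what is moved stays moved. The work goes in short steps, Python scripts to look and compute and a shell command to move; the robot and the scene stay as the last step left them, time stands still between calls to the robot, and variables do not carry over. Pictures are saved under pics/ and viewed, at most 10 in all, crops included, and the job is handed in when it is done.

```bash
ls; mkdir -p pics
python3 - <<'E'
from cell import robot,camera,calibration
import cv2,numpy as np
for n in("scene","top"):
    p,d=camera(n); cv2.imwrite(f"pics/{n}0.png",p); np.save(f"pics/{n}0.npy",d)
    print(n,calibration(n))
s=robot.get_state(); print(s)
E
```

```text
pics
scene {'fx': 598.3791511598254, 'fy': 598.3791511598254, 'cx': 318.03546972196415, 'cy': 236.2681857308726, 'world_from_camera': array([[-0.5126967 ,  0.66788437, -0.53951142,  1.26185537],
       [ 0.85834312,  0.38428443, -0.33995966,  0.40266894],
       [-0.0197279 , -0.63738211, -0.77029531,  1.06157642],
       [ 0.        ,  0.        ,  0.        ,  1.        ]])}
top {'fx': 501.6071950791091, 'fy': 501.6071950791091, 'cx': 316.8432651647396, 'cy': 235.24776684375786, 'world_from_camera': array([[-0.00497272, -0.99021335,  0.1394733 ,  0.39591193],
       [-0.99996826,  0.00405588, -0.00685703, -0.00396023],
       [ 0.00622423, -0.13950297, -0.99020209,  1.2233034 ],
       [ 0.        ,  0.        ,  0.        ,  1.        ]])}
{'t': 0.1, 'joint_pos': array([ 1.12240669e+00,  3.00407029e-01,  1.52152594e+00,  1.00500827e-05,
        1.32070941e+00, -6.65347062e-02]), 'qvel': array([ 0.00105044, -0.00184325, -0.00229095, -0.00131013,  0.00079651,
        0.00063334]), 'tau': array([ 1.91318293e-03, -5.32642829e+01, -3.53284013e+01,  7.09969271e-02,
        2.35127733e-02, -6.40912049e-05]), 'tool_pos': array([0.20490784, 0.51036918, 0.40414469]), 'tcp_rot': array([-5.96129997e-01, -3.08423287e+00,  1.59051269e-03]), 'wrist_force': array([-0.25521475, -0.70901417, -0.11811372]), 'moment': array([-0.00453367, -0.0304399 , -0.0166486 ]), 'finger_force': 0.0, 'width': 0.9993971744184582}
```

View pics/top0.png

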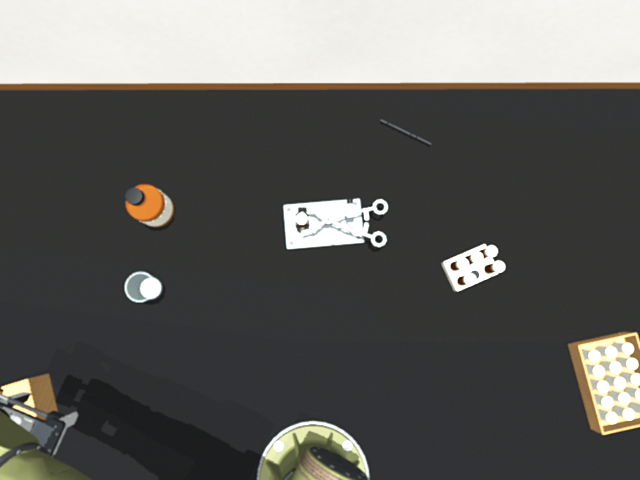

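View pics/scene0.png

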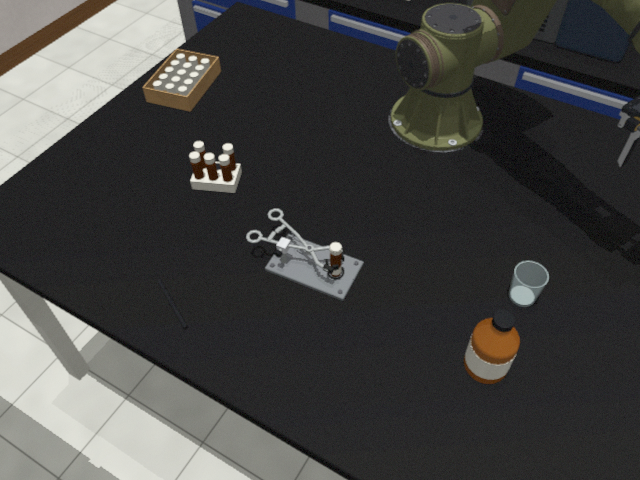

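The top view shows the stand at about (325,224). The cap is on the left at (302,218), the fixed ring at (380,207) and the free ring at (378,239), on the robot's side. I'll enlarge both views.

Run:
```python
import cv2,numpy as np
a=cv2.imread("pics/top0.png")[190:260,275:395]; a=cv2.resize(a,None,fx=6.5,fy=6.5,interpolation=cv2.INTER_CUBIC)
cv2.imwrite("pics/topc.png",a)
b=cv2.imread("pics/scene0.png")[200:305,240:370]; cv2.imwrite("pics/scenec.png",cv2.resize(b,None,fx=5.5,fy=5.5,interpolation=cv2.INTER_CUBIC))
```

```text
(no output)
```

View pics/topc.png

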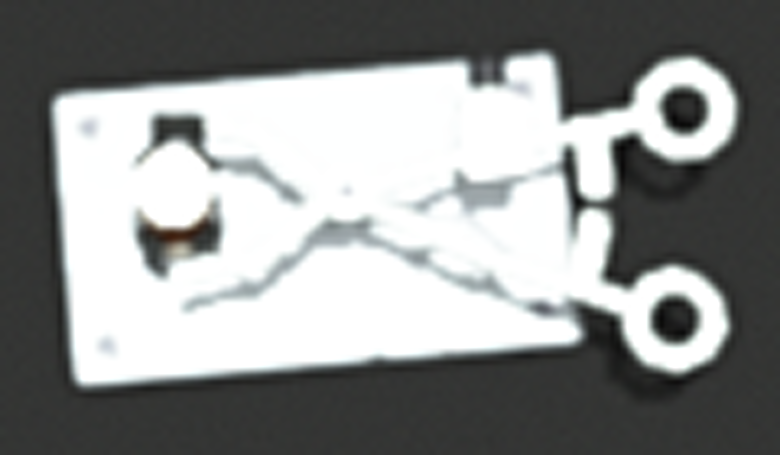

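View pics/scenec.png

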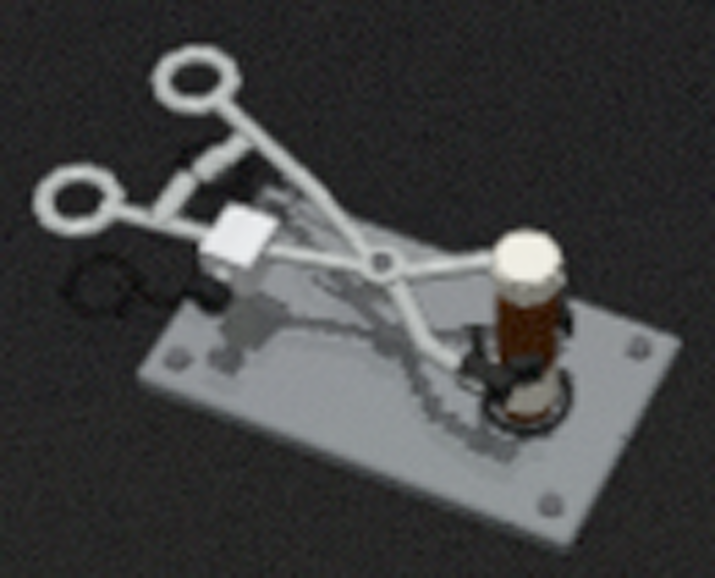

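The crops show, in top crop coordinates, the free ring at (675,320), the fixed ring at (685,108) and the cap at (175,187). In scene crop coordinates the pivot is at (381,262), the free ring at (197,80), the fixed ring at (79,200) and the cap at (528,253). I'll triangulate from both views.

```bash
cat > h.py <<'E'
import numpy as np
from cell import robot,camera,calibration
C={n:calibration(n) for n in("scene","top")}
def ray(n,u,v):
    c=C[n];T=c["world_from_camera"]
    return T[:3,3],T[:3,:3]@np.array([(u-c["cx"])/c["fx"],(v-c["cy"])/c["fy"],1])
def atz(n,u,v,z):
    o,d=ray(n,u,v);return o+d*(z-o[2])/d[2]
def top(u,v,z): return atz("top",275+u/6.5,190+v/6.5,z)
def sc(u,v,z): return atz("scene",240+u/5.5,200+v/5.5,z)
E
python3 - <<'E'
from h import *
np.set_printoptions(precision=4,suppress=True)
F=[top(675,320,.0635),sc(197,80,.0635)];X=[top(685,108,.0635),sc(79,200,.0635)];K=[top(175,187,.103),sc(528,253,.103)]
P=[sc(381,262,.066),top(345,205,.066)]
B=[top(u,v,.012) for u,v in((55,95),(555,55),(580,340),(78,385))]
B2=[sc(u,v,.012) for u,v in((680,345),(570,545),(140,372))]
for n,l in(("free",F),("fix",X),("cap",K),("piv",P),("base",B),("base2",B2)): print(n,*l)
for i in(0,1): print(np.linalg.norm((F[i]-P[0])[:2]),np.linalg.norm((K[i]-P[0])[:2]),np.linalg.norm((F[i]-X[i])[:2]))
d=B[0]+B[3]-B[1]-B[2];print("yaw",np.arctan2(d[1],d[0]),np.arctan2(*(K[1]-P[0])[[1,0]]))
E
```

```text
free [ 0.5493 -0.1567  0.0635] [ 0.5558 -0.152   0.0635]
fix [ 0.6268 -0.162   0.0635] [ 0.632  -0.1575  0.0635]
cap [0.5916 0.0219 0.103 ] [0.5943 0.0248 0.103 ]
piv [ 0.6008 -0.0368  0.066 ] [ 0.5912 -0.0384  0.066 ]
base [0.6429 0.0694 0.012 ] [ 0.6577 -0.1202  0.012 ] [ 0.5487 -0.1277  0.012 ] [0.5325 0.0603 0.012 ]
base2 [0.5415 0.0648 0.012 ] [0.6465 0.0734 0.012 ] [ 0.6606 -0.1146  0.012 ]
0.13049314404519965 0.05940506775391925 0.07767279162856186
0.12372864761394284 0.06195557022964423 0.07642295474950343
yaw 1.6525020299761304 1.6754731242806036
```

```bash
python3 -m pendant '[{"tx":0.4,"ty":-0.86,"wz":-1,"grip":0},{"tx":0.4,"ty":-0.86,"wz":-1,"grip":0},{"tx":0.4,"ty":-0.86,"wz":-1,"grip":0},{"tx":0.4,"ty":-0.86,"wz":-1,"grip":0},{"tx":0.4,"ty":-0.86,"wz":-1,"grip":0},{"tx":0.4,"ty":-0.86,"wz":-1,"grip":0},{"tx":0.4,"ty":-0.86,"wz":-1,"grip":0},{"tx":0.4,"ty":-0.86,"wz":-1,"grip":0},{"tx":0.4,"ty":-0.86,"wz":-1,"grip":0},{"tx":0.4,"ty":-0.86,"wz":-1,"grip":0}]'
python3 -m pendant '[{"tx":0.21,"ty":-0.476,"wz":-0.4,"grip":0},{"tx":0.21,"ty":-0.476,"wz":-0.4,"grip":0},{"tx":0.21,"ty":-0.476,"wz":-0.4,"grip":0},{"tx":0.21,"ty":-0.476,"wz":-0.4,"grip":0},{"tx":0.21,"ty":-0.476,"wz":-0.4,"grip":0},{"tx":0.21,"ty":-0.476,"wz":-0.4,"grip":0},{"tx":0.21,"ty":-0.476,"wz":-0.4,"grip":0},{"tx":0.21,"ty":-0.476,"wz":-0.4,"grip":0},{"tx":0.21,"ty":-0.476,"wz":-0.4,"grip":0}]'
```

```text
schema error: expected keys wx, wy, wz, tx, ty, tz, grip
schema error: expected keys wx, wy, wz, tx, ty, tz, grip
```

```bash
python3 -m pendant '[{"wx":0,"wy":0,"wz":-1,"tx":0.4,"ty":-0.86,"tz":0,"grip":0},{"wx":0,"wy":0,"wz":-1,"tx":0.4,"ty":-0.86,"tz":0,"grip":0},{"wx":0,"wy":0,"wz":-1,"tx":0.4,"ty":-0.86,"tz":0,"grip":0},{"wx":0,"wy":0,"wz":-1,"tx":0.4,"ty":-0.86,"tz":0,"grip":0},{"wx":0,"wy":0,"wz":-1,"tx":0.4,"ty":-0.86,"tz":0,"grip":0},{"wx":0,"wy":0,"wz":-1,"tx":0.4,"ty":-0.86,"tz":0,"grip":0},{"wx":0,"wy":0,"wz":-1,"tx":0.4,"ty":-0.86,"tz":0,"grip":0},{"wx":0,"wy":0,"wz":-1,"tx":0.4,"ty":-0.86,"tz":0,"grip":0},{"wx":0,"wy":0,"wz":-1,"tx":0.4,"ty":-0.86,"tz":0,"grip":0},{"wx":0,"wy":0,"wz":-1,"tx":0.4,"ty":-0.86,"tz":0,"grip":0}]'
python3 -m pendant '[{"wx":0,"wy":0,"wz":-0.4,"tx":0.21,"ty":-0.476,"tz":0,"grip":0},{"wx":0,"wy":0,"wz":-0.4,"tx":0.21,"ty":-0.476,"tz":0,"grip":0},{"wx":0,"wy":0,"wz":-0.4,"tx":0.21,"ty":-0.476,"tz":0,"grip":0},{"wx":0,"wy":0,"wz":-0.4,"tx":0.21,"ty":-0.476,"tz":0,"grip":0},{"wx":0,"wy":0,"wz":-0.4,"tx":0.21,"ty":-0.476,"tz":0,"grip":0},{"wx":0,"wy":0,"wz":-0.4,"tx":0.21,"ty":-0.476,"tz":0,"grip":0},{"wx":0,"wy":0,"wz":-0.4,"tx":0.21,"ty":-0.476,"tz":0,"grip":0},{"wx":0,"wy":0,"wz":-0.4,"tx":0.21,"ty":-0.476,"tz":0,"grip":0},{"wx":0,"wy":0,"wz":-0.4,"tx":0.21,"ty":-0.476,"tz":0,"grip":0}]'
```

```text
t: 1.1
tool_pos: [0.4057, 0.0775, 0.4046]
tcp_rot: [1.734, 2.619, -0.001]
wrist_force: [0.1, 1.0, -0.6]
width: 0.185
finger_force: 0.0
t: 2.0
tool_pos: [0.5096, -0.1563, 0.4049]
tcp_rot: [2.118, 2.32, 0.0]
wrist_force: [1.3, 0.4, -0.9]
width: 0.009
finger_force: 0.0
```

```bash
python3 -m pendant '[{"wx":0,"wy":0,"wz":0,"tx":0,"ty":0,"tz":-0.1,"grip":0},{"wx":0,"wy":0,"wz":0,"tx":0,"ty":0,"tz":-0.2,"grip":0},{"wx":0,"wy":0,"wz":0,"tx":0,"ty":0,"tz":-0.28,"grip":0},{"wx":0,"wy":0,"wz":0,"tx":0,"ty":0,"tz":-0.314,"grip":0},{"wx":0,"wy":0,"wz":0,"tx":0,"ty":0,"tz":-0.314,"grip":0}]'
python3 - <<'E'
from h import *
import cv2
print(robot.get_state())
p,d=camera("scene"); cv2.imwrite("pics/s1.png",cv2.resize(p[160:305,220:370],None,fx=4,fy=4,interpolation=cv2.INTER_CUBIC))
E
```

```text
t: 2.5
tool_pos: [0.5094, -0.1564, 0.2458]
tcp_rot: [-2.116, -2.317, 0.002]
wrist_force: [0.4, 0.4, -0.9]
width: 0.004
finger_force: 0.0
{'t': 2.5, 'joint_pos': array([-3.66568573e-01,  4.51332078e-01,  1.71741322e+00,  4.30915098e-05,
        9.76791084e-01, -4.57436850e-01]), 'qvel': array([-0.0016688 , -0.05229203, -0.04893831, -0.00075657,  0.04599235,
       -0.00259924]), 'tau': array([-1.95064894e-01, -5.27131855e+01, -2.75791526e+01,  4.26886452e-02,
       -7.28383586e-01,  1.37868872e-03]), 'tool_pos': array([ 0.50937268, -0.15635136,  0.24576612]), 'tcp_rot': array([-2.11579734e+00, -2.31729610e+00,  2.20498587e-03]), 'wrist_force': array([ 0.37945313,  0.3529124 , -0.94560803]), 'moment': array([-0.06576602,  0.06242345, -0.03333986]), 'finger_force': 0.0, 'width': 0.00413765904841808}
```

View pics/s1.png

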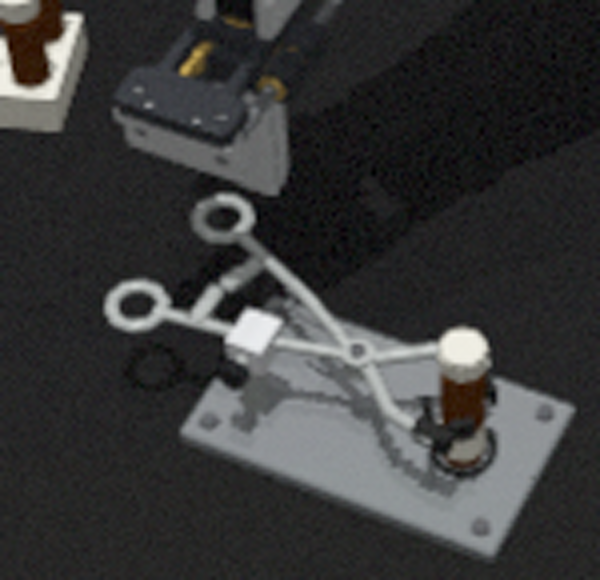

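```bash
cat >> h.py <<'E'
def proj(n,p):
    c=C[n];q=np.linalg.inv(c["world_from_camera"])@np.r_[p,1]
    return c["fx"]*q[0]/q[2]+c["cx"],c["fy"]*q[1]/q[2]+c["cy"]
E
python3 - <<'E'
from h import *
t=np.array([.5094,-.1564,0])
for z in(.047,.066,.143,.246):
    u,v=proj("scene",t+[0,0,z]);print(z,(u-220)*4,(v-160)*4)
for dx,dy in((.0125,.008),(.0125,-.008),(.0125,.0375),(.0125,-.0375)):
    u,v=proj("scene",t+[dx,dy,.047]);print(dx,dy,(u-220)*4,(v-160)*4)
E
python3 - <<'E'
from h import *
import cv2
p,d=camera("scene"); 
cv2.imwrite("pics/s2.png",cv2.resize(p[100:260,180:340],None,fx=3.7,fy=3.7,interpolation=cv2.INTER_CUBIC))
c=C["scene"];T=c["world_from_camera"]
for (u,v) in((200,180),(275,185),(130,125),(270,110),(200,155)):
    U,V=int(220+u/4),int(160+v/4);z=d[V,U];print(u,v,T[:3,:3]@(np.array([(U-c["cx"])/c["fx"],(V-c["cy"])/c["fy"],1])*z)+T[:3,3])
E
```

```text
0.047 263.4326371883765 182.19172507272538
0.066 261.39221886983614 159.60430918537713
0.143 252.65408005252266 62.87317628256528
0.246 239.64159675628025 -81.17491879123452
0.0125 0.008 263.3436572601356 201.32646767884899
0.0125 -0.008 239.9215050232608 191.02274983832365
0.0125 0.0375 307.0201220794945 220.54032835309567
0.0125 -0.0375 197.21971891516864 172.23766335717812
200 180 [ 0.49261231 -0.2161028   0.00072159]
275 185 [ 0.51526266 -0.14611116  0.0565983 ]
130 125 [ 0.59417694 -0.17776976  0.16054708]
270 110 [ 0.5126959  -0.14625408  0.11601978]
200 155 [ 0.58899317 -0.1363498   0.15631143]
```

View pics/s2.png

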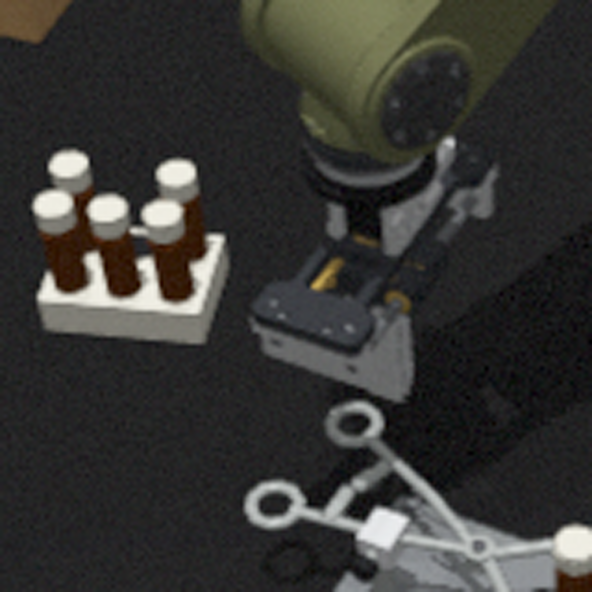

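The grey plate is the gripper's body, higher up. The fingertips end at about (263,185) in the s1 crop, just behind the free ring at (224,217), as computed. I'll start pushing in small steps.

```bash
f(){ grep -E '^(t:|tool_pos|wrist)' | tr '\n' ' '; echo; }
python3 -m pendant '[{"wx":0,"wy":0,"wz":0,"tx":0.008,"ty":0,"tz":0,"grip":0},{"wx":0,"wy":0,"wz":0,"tx":0.016,"ty":0,"tz":0,"grip":0}]' | f
for i in 1 2 3 4 5 6 7; do python3 -m pendant '[{"wx":0,"wy":0,"wz":0,"tx":0.002,"ty":0,"tz":0,"grip":0},{"wx":0,"wy":0,"wz":0,"tx":0.004,"ty":0,"tz":0,"grip":0}]' | f; done
```

```text
t: 2.8 tool_pos: [0.5185, -0.1575, 0.2492] wrist_force: [0.2, 0.7, 0.7] 
t: 3.0 tool_pos: [0.5201, -0.1576, 0.248] wrist_force: [-0.5, 0.4, 0.1] 
t: 3.2 tool_pos: [0.5219, -0.1577, 0.2476] wrist_force: [-1.9, -2.5, 0.5] 
t: 3.4 tool_pos: [0.5238, -0.1578, 0.2475] wrist_force: [-3.6, -3.3, 0.4] 
t: 3.6 tool_pos: [0.5259, -0.1577, 0.2476] wrist_force: [-3.6, -3.7, 1.1] 
t: 3.8 tool_pos: [0.528, -0.1577, 0.2476] wrist_force: [-2.9, -2.7, -0.1] 
t: 4.0 tool_pos: [0.53, -0.1576, 0.2476] wrist_force: [-3.4, -1.6, 1.0] 
t: 4.2 tool_pos: [0.532, -0.1576, 0.2477] wrist_force: [-3.0, -3.1, -0.1]
```

```bash
f(){ grep -E '^(t:|tool_pos|wrist)' | tr '\n' ' '; echo; }
for i in 1 2 3 4 5 6 7 8 9 10; do python3 -m pendant '[{"wx":0,"wy":0,"wz":0,"tx":0.001,"ty":-0.0004,"tz":0,"grip":0},{"wx":0,"wy":0,"wz":0,"tx":0.002,"ty":-0.0008,"tz":0,"grip":0}]' | f; done
```

```text
t: 4.4 tool_pos: [0.533, -0.158, 0.2476] wrist_force: [-2.1, -2.1, 0.7] 
t: 4.6 tool_pos: [0.534, -0.1584, 0.2476] wrist_force: [-3.2, -0.7, -0.9] 
t: 4.8 tool_pos: [0.5349, -0.1588, 0.2475] wrist_force: [-3.9, -1.4, -1.9] 
t: 5.0 tool_pos: [0.5358, -0.1591, 0.2474] wrist_force: [-4.7, -0.9, -2.6] 
t: 5.2 tool_pos: [0.5369, -0.1596, 0.2476] wrist_force: [-2.1, 0.0, 0.2] 
t: 5.4 tool_pos: [0.5381, -0.16, 0.2478] wrist_force: [-2.6, -0.0, -2.3] 
t: 5.6 tool_pos: [0.5389, -0.1604, 0.2476] wrist_force: [-3.6, 0.4, -2.7] 
t: 5.8 tool_pos: [0.5399, -0.1607, 0.2475] wrist_force: [-4.1, 0.5, -1.9] 
t: 6.0 tool_pos: [0.5409, -0.1611, 0.2475] wrist_force: [-5.0, 1.4, -1.9] 
t: 6.2 tool_pos: [0.5421, -0.1617, 0.2479] wrist_force: [-3.4, 0.8, 0.7]
```

```bash
f(){ grep -E '^(t:|tool_pos|wrist)' | tr '\n' ' '; echo; }
for i in 1 2 3 4 5 6 7; do python3 -m pendant '[{"wx":0,"wy":0,"wz":0,"tx":0.0007,"ty":-0.0001,"tz":0,"grip":0},{"wx":0,"wy":0,"wz":0,"tx":0.0014,"ty":-0.0002,"tz":0,"grip":0}]' | f; done
```

```text
t: 6.4 tool_pos: [0.5427, -0.1618, 0.2478] wrist_force: [-4.5, -0.7, 0.5] 
t: 6.6 tool_pos: [0.5432, -0.1619, 0.2476] wrist_force: [-5.6, -1.9, 0.2] 
t: 6.8 tool_pos: [0.5438, -0.1621, 0.2475] wrist_force: [-6.9, -2.3, -0.4] 
t: 7.0 tool_pos: [0.5444, -0.1622, 0.2473] wrist_force: [-8.2, -2.1, -0.8] 
t: 7.2 tool_pos: [0.545, -0.1623, 0.2472] wrist_force: [-8.9, -2.2, -1.6] 
t: 7.4 tool_pos: [0.5456, -0.1625, 0.2471] wrist_force: [-10.3, -3.0, -1.2] 
t: 7.6 tool_pos: [0.5465, -0.1626, 0.2473] wrist_force: [-8.3, -2.6, 1.4]
```

Three clicks so far, with about 5 N per tooth. Resistance just after the third is about 8 N, so the fourth should come near 15 N, which is the intended hold. I'll continue carefully.

```bash
f(){ grep -E '^(t:|tool_pos|wrist)' | tr '\n' ' '; echo; }
for i in 1 2 3 4 5; do python3 -m pendant '[{"wx":0,"wy":0,"wz":0,"tx":0.0007,"ty":-0.0001,"tz":0,"grip":0},{"wx":0,"wy":0,"wz":0,"tx":0.0014,"ty":-0.0002,"tz":0,"grip":0}]' | f; done
```

```text
t: 7.8 tool_pos: [0.5472, -0.1628, 0.2475] wrist_force: [-9.5, -3.4, 0.7] 
t: 8.0 tool_pos: [0.5478, -0.1629, 0.2474] wrist_force: [-9.0, -3.9, 1.5] 
t: 8.2 tool_pos: [0.5484, -0.163, 0.2473] wrist_force: [-11.5, -4.5, 0.6] 
t: 8.4 tool_pos: [0.549, -0.1632, 0.2471] wrist_force: [-12.0, -5.5, -0.5] 
t: 8.6 tool_pos: [0.5496, -0.1633, 0.2469] wrist_force: [-13.6, -5.1, -1.4]
```

```bash
f(){ grep -E '^(t:|tool_pos|wrist)' | tr '\n' ' '; echo; }
for i in 1 2; do python3 -m pendant '[{"wx":0,"wy":0,"wz":0,"tx":0.0005,"ty":-0.0001,"tz":0,"grip":0},{"wx":0,"wy":0,"wz":0,"tx":0.001,"ty":-0.0002,"tz":0,"grip":0}]' | f; done
```

```text
t: 8.8 tool_pos: [0.55, -0.1634, 0.2469] wrist_force: [-13.1, -4.8, -1.3] 
t: 9.0 tool_pos: [0.5505, -0.1635, 0.2468] wrist_force: [-13.1, -5.3, -0.9]
```

```bash
f(){ grep -E '^(t:|tool_pos|wrist)' | tr '\n' ' '; echo; }
for i in 1 2; do python3 -m pendant '[{"wx":0,"wy":0,"wz":0,"tx":0.0004,"ty":-0.0001,"tz":0,"grip":0},{"wx":0,"wy":0,"wz":0,"tx":0.0008,"ty":-0.0002,"tz":0,"grip":0}]' | f; done
```

```text
t: 9.2 tool_pos: [0.5509, -0.1636, 0.2469] wrist_force: [-12.3, -5.1, 1.3] 
t: 9.4 tool_pos: [0.5515, -0.1638, 0.2473] wrist_force: [-13.1, -6.0, 2.0]
```

The force step and the z-recoil at x≈0.551 match the earlier clicks, so the fourth tooth is in. I'll release smoothly.

```bash
f(){ grep -E '^(t:|tool_pos|wrist)' | tr '\n' ' '; echo; }
for i in 1 2 3 4 5; do python3 -m pendant '[{"wx":0,"wy":0,"wz":0,"tx":-0.0008,"ty":0.0001,"tz":0,"grip":0},{"wx":0,"wy":0,"wz":0,"tx":-0.0016,"ty":0.0002,"tz":0,"grip":0},{"wx":0,"wy":0,"wz":0,"tx":-0.0024,"ty":0.0004,"tz":0,"grip":0}]' | f; done
```

```text
t: 9.7 tool_pos: [0.5504, -0.1635, 0.2474] wrist_force: [-9.7, -4.2, 1.6] 
t: 10.0 tool_pos: [0.5496, -0.1633, 0.2477] wrist_force: [-4.2, -5.1, 0.4] 
t: 10.3 tool_pos: [0.5487, -0.1625, 0.2479] wrist_force: [-0.3, -0.3, -0.2] 
t: 10.6 tool_pos: [0.5474, -0.1623, 0.2477] wrist_force: [0.7, 0.2, 0.1] 
t: 10.9 tool_pos: [0.5461, -0.1622, 0.2477] wrist_force: [0.8, -0.1, -0.3]
```

```bash
python3 -m pendant '[{"wx":0,"wy":0,"wz":0,"tx":-0.02,"ty":0,"tz":0,"grip":0},{"wx":0,"wy":0,"wz":0,"tx":-0.03,"ty":0,"tz":0.02,"grip":0},{"wx":0,"wy":0,"wz":0,"tx":-0.03,"ty":0,"tz":0.1,"grip":0},{"wx":0,"wy":0,"wz":0,"tx":-0.03,"ty":0,"tz":0.2,"grip":0.6},{"wx":0,"wy":0,"wz":0,"tx":-0.03,"ty":0,"tz":0.2,"grip":0.6}]'
python3 - <<'E'
from h import *
import cv2
p,_=camera("scene");q,_=camera("top")
a=cv2.resize(p[200:300,240:370],None,fx=5.5,fy=5.5,interpolation=cv2.INTER_CUBIC)
b=cv2.resize(q[190:260,275:395],None,fx=5.5,fy=5.5,interpolation=cv2.INTER_CUBIC)
b=cv2.resize(q[195:245,285:375],None,fx=6.5,fy=6.5,interpolation=cv2.INTER_CUBIC)
o=np.zeros((600,715,3),np.uint8)
a=cv2.resize(p[225:285,300:370],None,fx=10,fy=10,interpolation=cv2.INTER_CUBIC)
cv2.imwrite("pics/s3.png",a)
q2=q[200:240,285:345];cv2.imwrite("pics/t3.png",cv2.resize(q2,None,fx=10,fy=10,interpolation=cv2.INTER_CUBIC))
E
python3 -c "
import cv2,numpy as np
a=cv2.imread('pics/s3.png');b=cv2.imread('pics/t3.png')
a=cv2.resize(a[:400],None,fx=.8,fy=.8)
b=cv2.resize(b,None,fx=.7,fy=.7)
o=np.zeros((600,560,3),np.uint8);o[:320]=a[:320];o[320:600,:420]=b
cv2.imwrite('pics/c3.png',o)"
```

```text
t: 11.4
tool_pos: [0.5312, -0.1624, 0.3549]
tcp_rot: [2.114, 2.311, 0.006]
wrist_force: [0.6, 0.6, -0.5]
width: 0.137
finger_force: 0.0
```

View pics/c3.png

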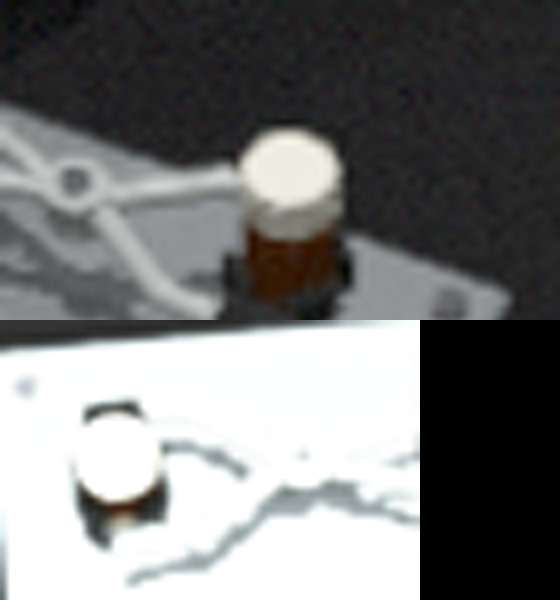

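The vial is standing gripped between the pads. The cap's top face is at about (291,168) in the scene part of the crop and (120,138) in the top part.

Run:
```python
from h import *
a=atz("scene",300+291/8,225+168/8,.103);b=atz("top",285+120/7,200+138/7,.103);print(a,b,(a+b)/2)
print(robot.get_state()["tool_pos"])
```

```text
[0.5939482 0.0255004 0.103    ] [0.58937703 0.0214018  0.103     ] [0.59166261 0.0234511  0.103     ]
[ 0.53066001 -0.16220557  0.34913731]
```

```bash
python3 -m pendant '[{"wx":0,"wy":0,"wz":0,"tx":0.03,"ty":0.09,"tz":0,"grip":0.6},{"wx":0,"wy":0,"wz":0,"tx":0.06,"ty":0.18,"tz":0,"grip":0.6},{"wx":0,"wy":0,"wz":0,"tx":0.09,"ty":0.27,"tz":0,"grip":0.6},{"wx":0,"wy":0,"wz":0,"tx":0.123,"ty":0.371,"tz":0,"grip":0.6},{"wx":0,"wy":0,"wz":0,"tx":0.123,"ty":0.371,"tz":0,"grip":0.6},{"wx":0,"wy":0,"wz":0,"tx":0.123,"ty":0.371,"tz":0,"grip":0.6}]'
python3 -m pendant '[{"wx":0,"wy":0,"wz":0,"tx":0,"ty":0,"tz":-0.03,"grip":0.6},{"wx":0,"wy":0,"wz":0,"tx":0,"ty":0,"tz":-0.06,"grip":0.6},{"wx":0,"wy":0,"wz":0,"tx":0,"ty":0,"tz":-0.09,"grip":0.6},{"wx":0,"wy":0,"wz":0,"tx":0,"ty":0,"tz":-0.116,"grip":0.5},{"wx":0,"wy":0,"wz":0,"tx":0,"ty":0,"tz":-0.116,"grip":0.4},{"wx":0,"wy":0,"wz":0,"tx":0,"ty":0,"tz":-0.116,"grip":0.35}]'
python3 - <<'E'
from h import *
import cv2
s=robot.get_state();print(s["tool_pos"],s["wrist_force"],s["width"])
p,_=camera("scene")
cv2.imwrite("pics/s4.png",cv2.resize(p[180:290,280:400],None,fx=5,fy=5,interpolation=cv2.INTER_CUBIC))
E
```

```text
t: 12.1
tool_pos: [0.5924, 0.0242, 0.3463]
tcp_rot: [-2.116, -2.319, 0.003]
wrist_force: [-0.3, -0.9, 0.5]
width: 0.6
finger_force: 0.0
t: 12.7
tool_pos: [0.5927, 0.0231, 0.2896]
tcp_rot: [-2.12, -2.318, 0.0]
wrist_force: [0.0, 0.3, 0.4]
width: 0.382
finger_force: 0.0
[0.59270156 0.02308497 0.28959128] [0.00763677 0.32841584 0.37151367] 0.38224321475581285
```

View pics/s4.png

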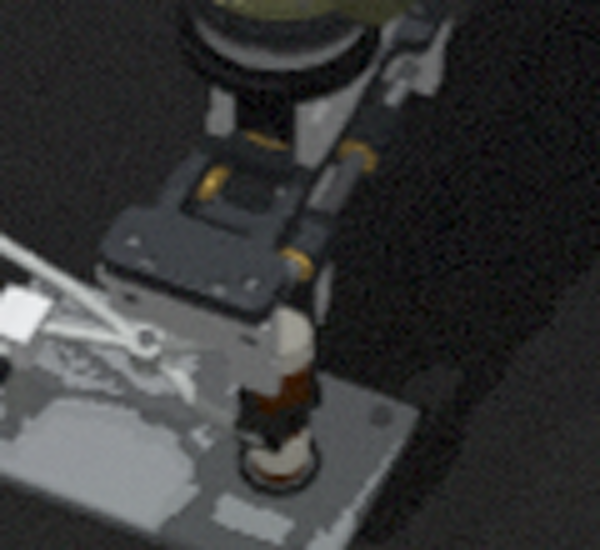

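The cap (about (295,335)) sits under the gripper, between the fingers. I'll close stepwise and watch the side force.

```bash
f(){ grep -E '^(tool_pos|wrist|width|finger)' | tr '\n' ' '; echo; }
python3 -m pendant '[{"wx":0,"wy":0,"wz":0,"tx":0,"ty":0,"tz":0,"grip":0.31},{"wx":0,"wy":0,"wz":0,"tx":0,"ty":0,"tz":0,"grip":0.31}]' |f
python3 -m pendant '[{"wx":0,"wy":0,"wz":0,"tx":0,"ty":0,"tz":0,"grip":0.29},{"wx":0,"wy":0,"wz":0,"tx":0,"ty":0,"tz":0,"grip":0.29}]' |f
python3 -m pendant '[{"wx":0,"wy":0,"wz":0,"tx":0,"ty":0,"tz":0,"grip":0.275},{"wx":0,"wy":0,"wz":0,"tx":0,"ty":0,"tz":0,"grip":0.275}]' |f
```

```text
tool_pos: [0.5927, 0.0233, 0.2902] wrist_force: [-0.8, 0.1, 0.6] width: 0.312 finger_force: 0.0 
tool_pos: [0.5926, 0.0233, 0.2899] wrist_force: [-0.9, 0.5, -0.3] width: 0.287 finger_force: 0.0 
tool_pos: [0.5926, 0.0233, 0.2897] wrist_force: [-0.6, -0.1, -0.0] width: 0.278 finger_force: 0.0
```

```bash
f(){ grep -E '^(tool_pos|wrist|width|finger)' | tr '\n' ' '; echo; }
python3 -m pendant '[{"wx":0,"wy":0,"wz":0,"tx":0,"ty":0,"tz":0,"grip":0.262},{"wx":0,"wy":0,"wz":0,"tx":0,"ty":0,"tz":0,"grip":0.255}]' |f
python3 -m pendant '[{"wx":0,"wy":0,"wz":0,"tx":0,"ty":0,"tz":0,"grip":0.24},{"wx":0,"wy":0,"wz":0,"tx":0,"ty":0,"tz":0,"grip":0.2},{"wx":0,"wy":0,"wz":0,"tx":0,"ty":0,"tz":0,"grip":0.2}]' |f
```

```text
tool_pos: [0.5926, 0.0233, 0.2896] wrist_force: [-1.9, 0.9, 1.6] width: 0.256 finger_force: 0.9 
tool_pos: [0.5926, 0.0233, 0.2896] wrist_force: [-2.6, -0.7, 3.4] width: 0.244 finger_force: 30.0
```

```bash
python3 -m pendant '[{"wx":0,"wy":0,"wz":0.1,"tx":0,"ty":0,"tz":0,"grip":0.2},{"wx":0,"wy":0,"wz":0.2,"tx":0,"ty":0,"tz":0,"grip":0.2},{"wx":0,"wy":0,"wz":0.3,"tx":0,"ty":0,"tz":0,"grip":0.2},{"wx":0,"wy":0,"wz":0.4,"tx":0,"ty":0,"tz":0,"grip":0.2}]'; python3 -c "
from cell import robot;s=robot.get_state();print(s['moment'],s['joint_pos'])"
```

```text
t: 14.25
tool_pos: [0.5926, 0.0233, 0.2897]
tcp_rot: [-1.727, -2.624, 0.0]
wrist_force: [-2.8, -0.6, 2.2]
width: 0.248
finger_force: 30.0
[-0.00479423  0.57656055 -0.06793298] [-2.24570735e-02  5.07979919e-01  1.51092886e+00  9.62904786e-05
  1.12288394e+00 -4.29189211e-01]
```

```bash
f(){ grep -E '^(tool_pos|tcp|wrist|width|finger)' | tr '\n' ' '; echo; }
python3 -m pendant '[{"wx":0,"wy":0,"wz":0.1,"tx":0,"ty":0,"tz":0,"grip":0.2},{"wx":0,"wy":0,"wz":0.2,"tx":0,"ty":0,"tz":0,"grip":0.2},{"wx":0,"wy":0,"wz":0.3,"tx":0,"ty":0,"tz":0,"grip":0.2},{"wx":0,"wy":0,"wz":0.4,"tx":0,"ty":0,"tz":0,"grip":0.2},{"wx":0,"wy":0,"wz":0.5,"tx":0,"ty":0,"tz":0,"grip":0.2},{"wx":0,"wy":0,"wz":0.6,"tx":0,"ty":0,"tz":0,"grip":0.2},{"wx":0,"wy":0,"wz":0.7,"tx":0,"ty":0,"tz":0,"grip":0.2},{"wx":0,"wy":0,"wz":0.8,"tx":0,"ty":0,"tz":0,"grip":0.2}]' |f
python3 -m pendant '[{"wx":0,"wy":0,"wz":0.1,"tx":0,"ty":0,"tz":0,"grip":0.2},{"wx":0,"wy":0,"wz":0.2,"tx":0,"ty":0,"tz":0,"grip":0.2},{"wx":0,"wy":0,"wz":0.3,"tx":0,"ty":0,"tz":0,"grip":0.2},{"wx":0,"wy":0,"wz":0.4,"tx":0,"ty":0,"tz":0,"grip":0.2},{"wx":0,"wy":0,"wz":0.5,"tx":0,"ty":0,"tz":0,"grip":0.2},{"wx":0,"wy":0,"wz":0.6,"tx":0,"ty":0,"tz":0,"grip":0.2},{"wx":0,"wy":0,"wz":0.7,"tx":0,"ty":0,"tz":0,"grip":0.2},{"wx":0,"wy":0,"wz":0.8,"tx":0,"ty":0,"tz":0,"grip":0.2}]' |f
python3 -c "
from cell import robot;s=robot.get_state();print(s['moment'],s['joint_pos'])"
```

```text
tool_pos: [0.5927, 0.0234, 0.2897] tcp_rot: [0.832, 3.029, 0.0] wrist_force: [-1.0, 1.4, 2.5] width: 0.248 finger_force: 30.0 
tool_pos: [0.5927, 0.0235, 0.2897] tcp_rot: [-0.145, 3.138, 0.001] wrist_force: [-1.0, 2.3, 1.3] width: 0.246 finger_force: 30.0 
[ 0.40744752  0.28483574 -0.06597325] [-2.21792722e-02  5.08033950e-01  1.51076551e+00  5.33522178e-04
  1.12247370e+00 -1.68582926e+00]
```

```bash
f(){ grep -E '^(t:|tool_pos|tcp|wrist|width|finger)' | tr '\n' ' '; echo; }
python3 -m pendant '[{"wx":0,"wy":0,"wz":0,"tx":0,"ty":0,"tz":0,"grip":0.27},{"wx":0,"wy":0,"wz":0,"tx":0,"ty":0,"tz":0,"grip":0.4},{"wx":0,"wy":0,"wz":0,"tx":0,"ty":0,"tz":0,"grip":0.6},{"wx":0,"wy":0,"wz":0,"tx":0,"ty":0,"tz":0,"grip":0.6},{"wx":0,"wy":0,"wz":0,"tx":0,"ty":0,"tz":0.04,"grip":0.6},{"wx":0,"wy":0,"wz":0,"tx":0,"ty":0,"tz":0.1,"grip":0.6},{"wx":0,"wy":0,"wz":0,"tx":0,"ty":0,"tz":0.14,"grip":0.6}]' |f
python3 -m pendant '[{"wx":0,"wy":0,"wz":0,"tx":-0.006,"ty":-0.09,"tz":0,"grip":0},{"wx":0,"wy":0,"wz":0,"tx":-0.015,"ty":-0.18,"tz":0,"grip":0},{"wx":0,"wy":0,"wz":0,"tx":-0.024,"ty":-0.27,"tz":0,"grip":0},{"wx":0,"wy":0,"wz":0,"tx":-0.033,"ty":-0.359,"tz":0,"grip":0},{"wx":0,"wy":0,"wz":0,"tx":-0.033,"ty":-0.359,"tz":0,"grip":0},{"wx":0,"wy":0,"wz":0,"tx":-0.033,"ty":-0.359,"tz":-0.05,"grip":0},{"wx":0,"wy":0,"wz":0,"tx":-0.033,"ty":-0.359,"tz":-0.05,"grip":0},{"wx":0,"wy":0,"wz":0,"tx":-0.033,"ty":-0.359,"tz":-0.05,"grip":0}]' |f
python3 - <<'E'
from h import *
import cv2
p,_=camera("scene")
cv2.imwrite("pics/s5.png",cv2.resize(p[180:290,250:370],None,fx=5,fy=5,interpolation=cv2.INTER_CUBIC))
u=[proj("scene",q) for q in((.576,-.156,.0635),(.576,-.162,.0635))];print([((a-250)*5,(b-180)*5) for a,b in u])
E
```

```text
t: 16.55 tool_pos: [0.5927, 0.0233, 0.3615] tcp_rot: [-0.139, 3.137, -0.0] wrist_force: [-0.0, -0.1, -0.4] width: 0.597 finger_force: 0.0 
t: 17.35 tool_pos: [0.5763, -0.1557, 0.3348] tcp_rot: [0.141, -3.138, -0.001] wrist_force: [-0.3, 0.2, -0.3] width: 0.003 finger_force: 0.0 
[(np.float64(96.54152958412027), np.float64(198.92247957834158)), (np.float64(85.33667226728198), np.float64(193.8651497306732))]
```

View pics/s5.png

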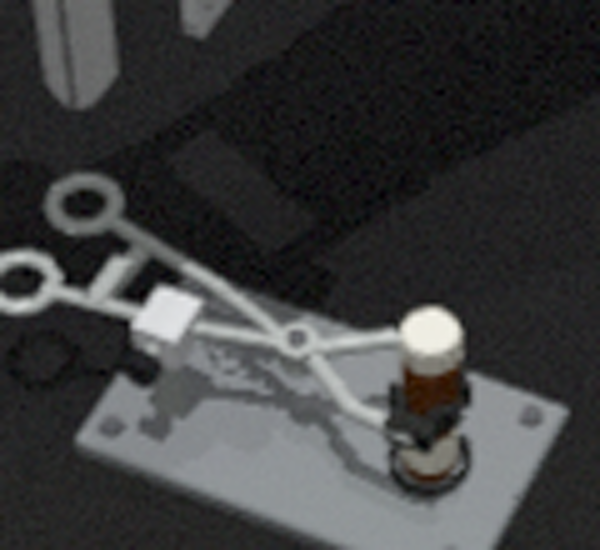

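The picture shows the handle locked, the free ring at (86,203), the fingertips above it at (80,105), and the vial and cap upright. I'll press where the shank meets the ring.

```bash
f(){ grep -E '^(t:|tool_pos|wrist)' | tr '\n' ' '; echo; }
python3 -m pendant '[{"wx":0,"wy":0,"wz":0,"tx":0.002,"ty":0.007,"tz":-0.06,"grip":0},{"wx":0,"wy":0,"wz":0,"tx":0.002,"ty":0.007,"tz":-0.11,"grip":0},{"wx":0,"wy":0,"wz":0,"tx":0.002,"ty":0.007,"tz":-0.136,"grip":0},{"wx":0,"wy":0,"wz":0,"tx":0.002,"ty":0.007,"tz":-0.136,"grip":0},{"wx":0,"wy":0,"wz":0,"tx":0.002,"ty":0.007,"tz":-0.136,"grip":0}]' |f
for i in 1 2 3 4 5; do python3 -m pendant '[{"wx":0,"wy":0,"wz":0,"tx":0,"ty":0,"tz":-0.001,"grip":0},{"wx":0,"wy":0,"wz":0,"tx":0,"ty":0,"tz":-0.002,"grip":0}]' |f; done
```

```text
t: 17.9 tool_pos: [0.5775, -0.1527, 0.268] wrist_force: [0.3, 0.0, 0.4] 
t: 18.1 tool_pos: [0.5773, -0.1528, 0.2668] wrist_force: [0.2, 0.2, 0.5] 
t: 18.3 tool_pos: [0.5771, -0.1527, 0.2649] wrist_force: [-0.5, -0.1, 0.4] 
t: 18.5 tool_pos: [0.5771, -0.1527, 0.2636] wrist_force: [-0.9, -0.9, 0.0] 
t: 18.7 tool_pos: [0.5771, -0.1527, 0.2626] wrist_force: [-1.2, 0.3, 2.6] 
t: 18.9 tool_pos: [0.5771, -0.1527, 0.2618] wrist_force: [-1.1, 0.2, 3.9]
```

```bash
f(){ grep -E '^(t:|tool_pos|wrist)' | tr '\n' ' '; echo; }
for i in 1 2 3 4; do python3 -m pendant '[{"wx":0,"wy":0,"wz":0,"tx":0,"ty":0,"tz":-0.001,"grip":0},{"wx":0,"wy":0,"wz":0,"tx":0,"ty":0,"tz":-0.002,"grip":0}]' |f; done
```

```text
t: 19.1 tool_pos: [0.5771, -0.1527, 0.2607] wrist_force: [-3.0, 0.2, 2.0] 
t: 19.3 tool_pos: [0.5771, -0.1527, 0.2596] wrist_force: [-3.1, -0.8, 3.2] 
t: 19.5 tool_pos: [0.5771, -0.1527, 0.2586] wrist_force: [-2.2, 0.6, 3.7] 
t: 19.7 tool_pos: [0.5771, -0.1527, 0.2576] wrist_force: [-2.9, 1.2, 4.5]
```

```bash
f(){ grep -E '^(t:|tool_pos|wrist)' | tr '\n' ' '; echo; }
python3 -m pendant '[{"wx":0,"wy":0,"wz":0,"tx":0,"ty":0,"tz":-0.001,"grip":0},{"wx":0,"wy":0,"wz":0,"tx":0,"ty":0,"tz":-0.002,"grip":0}]' |f
for i in 1 2 3 4; do python3 -m pendant '[{"wx":0,"wy":0,"wz":0,"tx":-0.002,"ty":0.0005,"tz":0,"grip":0},{"wx":0,"wy":0,"wz":0,"tx":-0.004,"ty":0.001,"tz":0,"grip":0},{"wx":0,"wy":0,"wz":0,"tx":-0.006,"ty":0.0015,"tz":0,"grip":0},{"wx":0,"wy":0,"wz":0,"tx":-0.008,"ty":0.002,"tz":0,"grip":0}]' |f; done
```

```text
t: 19.9 tool_pos: [0.5771, -0.1527, 0.2567] wrist_force: [-2.3, 0.7, 4.4] 
t: 20.3 tool_pos: [0.5731, -0.1518, 0.2568] wrist_force: [-1.7, -1.5, 3.7] 
t: 20.7 tool_pos: [0.569, -0.1508, 0.2567] wrist_force: [-1.1, -3.0, 3.8] 
t: 21.1 tool_pos: [0.5651, -0.1497, 0.2567] wrist_force: [-1.0, -2.4, 4.8] 
t: 21.5 tool_pos: [0.5611, -0.1486, 0.2566] wrist_force: [-0.3, -1.9, 4.3]
```

```bash
f(){ grep -E '^(t:|tool_pos|wrist)' | tr '\n' ' '; echo; }
for i in 1 2 3; do python3 -m pendant '[{"wx":0,"wy":0,"wz":0,"tx":-0.002,"ty":0.0007,"tz":0,"grip":0},{"wx":0,"wy":0,"wz":0,"tx":-0.004,"ty":0.0014,"tz":0,"grip":0},{"wx":0,"wy":0,"wz":0,"tx":-0.006,"ty":0.0021,"tz":0,"grip":0},{"wx":0,"wy":0,"wz":0,"tx":-0.008,"ty":0.0028,"tz":0,"grip":0}]' |f; done
```

```text
t: 21.9 tool_pos: [0.5572, -0.1473, 0.2569] wrist_force: [2.9, -1.7, 4.4] 
t: 22.3 tool_pos: [0.5531, -0.1459, 0.2567] wrist_force: [3.6, -1.6, 4.2] 
t: 22.7 tool_pos: [0.5491, -0.1445, 0.2567] wrist_force: [2.9, -1.6, 4.7]
```

```bash
f(){ grep -E '^(t:|tool_pos|wrist)' | tr '\n' ' '; echo; }
python3 -m pendant '[{"wx":0,"wy":0,"wz":0,"tx":0,"ty":0,"tz":0.008,"grip":0},{"wx":0,"wy":0,"wz":0,"tx":0,"ty":0,"tz":0.02,"grip":0},{"wx":0,"wy":0,"wz":0,"tx":-0.02,"ty":0,"tz":0.06,"grip":0},{"wx":0,"wy":0,"wz":0,"tx":-0.1,"ty":0,"tz":0.14,"grip":0},{"wx":0,"wy":0,"wz":0,"tx":-0.2,"ty":0,"tz":0.2,"grip":0},{"wx":0,"wy":0,"wz":0,"tx":-0.2,"ty":0,"tz":0.2,"grip":0},{"wx":0,"wy":0,"wz":0,"tx":-0.2,"ty":0,"tz":0.2,"grip":0}]' |f
python3 - <<'E'
from h import *
import cv2
p,_=camera("scene");q,_=camera("top")
a=cv2.resize(p[190:300,240:370],None,fx=4,fy=4,interpolation=cv2.INTER_CUBIC)
b=cv2.resize(q[195:255,275:395],(520,260),interpolation=cv2.INTER_CUBIC)
cv2.imwrite("pics/s6.png",np.vstack([a[:340],b]))
E
```

```text
t: 23.4 tool_pos: [0.4479, -0.1444, 0.358] wrist_force: [0.4, -0.3, -0.0]
```

View pics/s6.png

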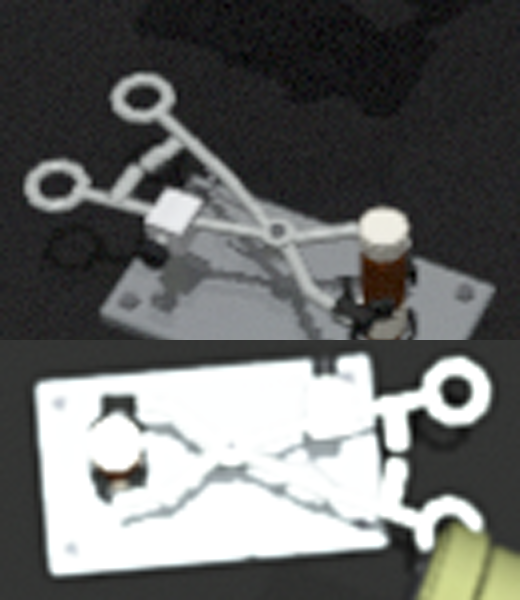

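The handle is open again, with the free ring back at its starting pixel (275.5,214.5), and the vial is upright with its cap on. As a last check that the vial did not spin along with the cap, I'll compare its label before and after the turn numerically.

Run:
```python
import cv2,numpy as np
a=cv2.resize(cv2.imread("pics/s3.png"),(70,60),interpolation=cv2.INTER_AREA)      # rows225, cols300, before turn
b=cv2.resize(cv2.imread("pics/s5.png"),(120,110),interpolation=cv2.INTER_AREA)[45:105,50:120]  # after
from h import *
p,_=camera("scene"); c=p[225:285,300:370]
for n,i in(("before",a),("after",b),("now",c)):
    print(n)
    for r in(29,32,46,48,50): print(i[r,27:46,2].tolist())
```

```text
before
[144, 144, 133, 100, 60, 73, 101, 117, 117, 117, 115, 98, 78, 67, 56, 54, 77, 89, 80]
[114, 54, 60, 58, 49, 53, 53, 52, 54, 55, 52, 49, 49, 50, 42, 28, 45, 109, 145]
[100, 61, 82, 103, 117, 125, 125, 121, 122, 126, 126, 126, 129, 120, 99, 65, 49, 107, 145]
[113, 68, 84, 75, 79, 102, 116, 124, 131, 128, 124, 119, 105, 94, 105, 90, 67, 114, 144]
[82, 56, 29, 50, 68, 65, 57, 55, 58, 57, 59, 60, 61, 59, 46, 52, 104, 139, 145]
after
[145, 144, 134, 99, 64, 78, 104, 114, 117, 118, 115, 100, 80, 67, 54, 52, 76, 88, 77]
[112, 53, 58, 63, 53, 53, 48, 49, 54, 57, 49, 49, 48, 50, 42, 33, 45, 108, 143]
[101, 62, 78, 99, 117, 126, 129, 122, 120, 127, 125, 126, 125, 118, 94, 66, 55, 109, 144]
[117, 69, 82, 78, 83, 101, 116, 126, 131, 126, 120, 118, 103, 92, 106, 91, 66, 117, 143]
[84, 58, 29, 51, 71, 61, 56, 56, 58, 56, 56, 53, 63, 56, 43, 53, 105, 141, 145]
now
[142, 142, 126, 85, 76, 105, 123, 122, 121, 115, 117, 113, 97, 68, 48, 51, 80, 91, 70]
[143, 146, 127, 81, 55, 48, 55, 63, 65, 52, 59, 52, 46, 47, 40, 35, 37, 110, 144]
[75, 29, 23, 17, 18, 35, 98, 131, 129, 128, 132, 132, 127, 119, 96, 67, 45, 113, 143]
[71, 24, 47, 50, 43, 100, 130, 131, 130, 132, 130, 125, 113, 95, 109, 96, 61, 118, 146]
[82, 54, 38, 96, 110, 68, 56, 69, 74, 73, 62, 57, 60, 75, 64, 49, 108, 141, 141]
```

```bash
python3 -c "
from cell import robot;print(robot.sign_off())"
```

```text
the job is handed in; nothing more can be done
None
```

The job is handed in, though I couldn't confirm from the images that the cap itself turned: the forceps were closed to the fourth click and let go, the gripper turned 90° anticlockwise on the cap against steady resistance, and the ratchet was released with the handle swung open, leaving the vial upright with its cap on.

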